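# Set out a glaze line blend from white to dark blue

### The job

Finish the glaze line blend on the board: stand the four blue test tiles on the four empty pencilled places, one to each, so that the shade deepens step by step from the white end tile to the near-black end tile. Each tile stands upright on its outline, square to the board and facing the same way as the two end tiles; set them down gently, since fired ware chips. Leave the two end tiles, the jar, the loop tool and the brush where they are.

Things in the scene. Friction and masses are not known exactly. Their poses are not given: they have to be found in the camera images.
- tile_1: Loose L-shaped glaze test tile, 95 g, palest sky-blue. Upright wall 9 mm thick, 46 wide, 80 high; a foot 9 mm thick juts 33 mm in front of it (42 deep in all). Origin: underside, middle of the toe (foot's free edge); +x forward out of the toe, y along the width, z up; wall mid-plane at x = -37.5 mm. Starts upright on the bench, toe away from the robot, yaw within 0.5 rad.
- tile_2: Loose L-shaped glaze test tile, 95 g, clear light-mid blue. Upright wall 9 mm thick, 46 wide, 80 high; a foot 9 mm thick juts 33 mm in front of it (42 deep in all). Origin: underside, middle of the toe (foot's free edge); +x forward out of the toe, y along the width, z up; wall mid-plane at x = -37.5 mm. Starts upright on the bench, toe away from the robot, yaw within 0.5 rad.
- tile_3: Loose L-shaped glaze test tile, 95 g, strong cobalt blue. Upright wall 9 mm thick, 46 wide, 80 high; a foot 9 mm thick juts 33 mm in front of it (42 deep in all). Origin: underside, middle of the toe (foot's free edge); +x forward out of the toe, y along the width, z up; wall mid-plane at x = -37.5 mm. Starts upright on the bench, toe away from the robot, yaw within 0.5 rad.
- tile_4: Loose L-shaped glaze test tile, 95 g, dark navy blue. Upright wall 9 mm thick, 46 wide, 80 high; a foot 9 mm thick juts 33 mm in front of it (42 deep in all). Origin: underside, middle of the toe (foot's free edge); +x forward out of the toe, y along the width, z up; wall mid-plane at x = -37.5 mm. Starts upright on the bench, toe away from the robot, yaw within 0.5 rad.
- end_white: Reference test tile of the same shape, size and origin as the four others, but glazed white; it stands loose on the place at one end of the board (which end varies), toe to the board's +x, and stays there.
- end_dark: Reference test tile of the same shape, size and origin as the four others, but glazed near-black blue, darker than all others; it stands loose on the place at one end of the board (which end varies), toe to the board's +x, and stays there.
- board: Fixed wooden board, 80 (x) by 420 (y) by 18 mm; origin: middle of its underside. A batten 8 mm wide, 10 mm high stands on its back edge (-x, robot's side). Six outlined places at y = -165, -99, -33, 33, 99, 165 mm; a tile on its place has its origin (toe) at x = 22, z = 18 mm and its axes along the board's. The end tiles hold the outermost two; the middle four are empty.
- jar: Bystander: closed white round glaze jar with a green lid, 57 mm across, 65 mm high; origin: middle of the underside. It stands among the loose tiles.
- loop_tool: Bystander: wooden-handled carving loop tool lying flat, about 220 mm long along its x, 12 mm high; origin: underside, mid-length of the handle.
- brush: Bystander: flat glaze brush lying flat, 42 mm wide, from x = -75 to +140 mm, 10 mm high; origin: underside, middle of the handle.
Things that resemble listed ones, but are neither listed nor needed, are in the scene too. Leave any red look-alike of the tile_2 alone.

How it is judged (in metres and radians):
At the end, for the whole second after the job is handed in: From the white end tile on, the places hold tile_1, 2, 3, 4: each within 12 mm along and 10 mm across its place, on the board within 4 mm, toe to its front, square within 0.2 rad, upright within 0.06 rad, at rest (0.02 m/s). End tiles upright within 10 mm of their start (((y of end_white in the frame of board below 0 m and y of tile_1 in the frame of board between -0.111 and -0.087 m and y of tile_2 in the frame of board between -0.045 and -0.021 m and y of tile_3 in the frame of board between 0.021 and 0.045 m and y of tile_4 in the frame of board between 0.087 and 0.111 m) or (y of end_white in the frame of board above 0 m and y of tile_1 in the frame of board between 0.087 and 0.111 m and y of tile_2 in the frame of board between 0.021 and 0.045 m and y of tile_3 in the frame of board between -0.045 and -0.021 m and y of tile_4 in the frame of board between -0.111 and -0.087 m)) and x of tile_1 in the frame of board between 0.012 and 0.032 m and z of tile_1 in the frame of board between 0.014 and 0.022 m and angle between the y axis of each of tile_1, tile_2, tile_3, tile_4 and the y axis of board, either way round below 0.2 rad and angle between each of tile_1, tile_2, tile_3, tile_4, end_white, end_dark's own z axis and vertical below 0.06 rad and linear speed of each of tile_1, tile_2, tile_3, tile_4 below 0.02 m/s and x of tile_2 in the frame of board between 0.012 and 0.032 m and z of tile_2 in the frame of board between 0.014 and 0.022 m and x of tile_3 in the frame of board between 0.012 and 0.032 m and z of tile_3 in the frame of board between 0.014 and 0.022 m and x of tile_4 in the frame of board between 0.012 and 0.032 m and z of tile_4 in the frame of board between 0.014 and 0.022 m and distance of each of end_white, end_dark from where it was at the start of the episode below 0.01 m); the robot touches nothing.
It fails at once if the jar is pushed more than 20 mm (distance of jar from where it was at the start of the episode above 0.02 m).
It fails at once if the loop tool is pushed more than 20 mm (distance of loop_tool from where it was at the start of the episode above 0.02 m).
It fails at once if the brush is pushed more than 20 mm (distance of brush from where it was at the start of the episode above 0.02 m).
It fails at once if a tile is dropped or banged onto the board (within 15 mm above it at over 0.4 m/s, as after a fall of 1 cm) ((z of tile_1 in the frame of board between 0.016 and 0.033 m and x of tile_1 in the frame of board between -0.018 and 0.062 m and linear speed of tile_1 above 0.4 m/s) or (z of tile_2 in the frame of board between 0.016 and 0.033 m and x of tile_2 in the frame of board between -0.018 and 0.062 m and linear speed of tile_2 above 0.4 m/s) or (z of tile_3 in the frame of board between 0.016 and 0.033 m and x of tile_3 in the frame of board between -0.018 and 0.062 m and linear speed of tile_3 above 0.4 m/s) or (z of tile_4 in the frame of board between 0.016 and 0.033 m and x of tile_4 in the frame of board between -0.018 and 0.062 m and linear speed of tile_4 above 0.4 m/s)).
It also fails if it takes over 88 s, if anything falls off the work surface, if the arm or the gripper's body presses on something with over 40 N, if the wrist force passes 120 N, or if a joint passes its speed limit or range.

### The arm

A 6-joint arm with a two-finger parallel gripper is mounted at the origin on the work surface. World frame = base frame: x ahead of the robot, y to its left, z up, the work surface at z = 0. Lengths are in m, angles in degrees, forces in N, time in s.
With the tool pointing down it reaches from about 0.4 to 0.825 m from the base axis. Payload 7 kg.
Tool frame: the origin (TCP) lies on the centre line of the jaws, within the pads' length; the fingertips stand 22 mm ahead of it and the grasp point (between the pads) lies 3 mm ahead of it; z points along the fingers, y is the line along which they close (so a half turn about z gives the same grasp; the last joint's range is limited). The gripper opens to 88 mm and grips with 3 to 60 N. Pads are 19 mm wide; open, the fingers measure 130 mm over their backs; the gripper's body (78 mm by 193 mm) begins 47 mm behind the grasp point.
Start: joints at [-58.78, 20.546, 0.682, 0, -70.136, -16.507], TCP at [0.171, -0.653, 0.249] pointing down, gripper open.
Joint ranges: [-176.03, 176.03], [-82.01, 121.73], [-58.28, 71.71], [-173.87, 95.51], [-174.79, -0.11], [-173.66, 173.66]. Speed limits (degrees/s): [136.94, 136.94, 172.46, 180, 180, 180].

### API

Orientations are given as [roll, pitch, yaw] about the fixed x, y, z axes, in that order (R = Rz(yaw) Ry(pitch) Rx(roll)).
In Python, from plant import get_state, cams, r gives the robot as it stands.
- The arm moves only by the tool apply_moves, never from a script. Its argument "targets" is a list of rows, each an object with "dp": the shift along the world's x, y, z in m, a list of three; "yaw": the turn about the world's z in degrees. In form: [{"dp": [x, y, z], "yaw": yaw}, ...]. A call has 1 to 20 rows; each row is the pose to reach, as a shift and turn from the pose commanded when the call began; what a row does not reach only later rows make up. A row lasts 1/12 s, in which the tool goes at most 41.7 mm and 7.16 degrees, less where a joint would pass 70% of its speed; a pose out of reach is approached as far as the arm can. A call with a gripper value outside its range is refused whole. "grip" is the gripper command: -1 is fully open, 1 is shut, values between are in proportion, set as the call begins (left out, the last holds). The fingers move at their own pace and stop on an object; "squeeze" is the grip in N (left out, the last holds). Time passes only in rows, so rows that repeat a pose let the fingers close. It gives the time, the measured TCP pose, the force, the opening and the grip force at its end, in the units of the state.
- get_state(): the state, without advancing time (a new reading comes with each control period).
- cams.capture(name): name is "scene" or "top" or "wrist"; returns a dict with "image" (400x640x3 uint8, red, green, blue), "range_z" (400x640 float32, m along the optical axis (not along the pixel's ray), 0 where there is no reading), "fx", "fy", "cx", "cy" (pixels), "R" (3x3) and "t" (3): a world point X has camera coordinates R X + t; the wrist camera has in their place "T_tool_cam" (4x4, takes a point from camera to tool coordinates, whose origin is the TCP and whose axes are the flange's). Camera axes: x right, y down, z forward; pixel columns grow to the right and rows downward; lengths in m; the calibration is good to about 2 mm. A picture is of the moment at which its call begins: read the wrist's pose just before it.
- r.close_job(): hands the job in; it is judged then, once.
The state is a dict: "time_s": time; "joints": joint angles; "qd": joint speeds; "joint_torque": joint torques, N m; "tcp_pos": TCP position; "eef_rot": TCP orientation; "contact_force": force on the tool from outside, world axes, zero at the start; "moment": the same for the moment, N m; "gripper_width": finger opening in m; "gripper_force": force on a finger pad.
Only numpy, scipy, OpenCV 4.12 (cv2) and the standard library are available. Lean on these libraries where they do the work, as an engineer would, in place of code of your own. Each camera call takes 0.05 s, during which the arm holds its last target. There are 200 camera calls.

## Working session

There is one attempt and no reset: what is moved stays moved. The work goes in short steps, Python scripts to look and compute and a tool call to move; the robot and the scene stay as the last step left them, time stands still between calls to the robot, and variables do not carry over. Pictures are saved under pics/ and viewed, at most 14 in all, crops included, and the job is handed in when it is done.

Besides the shell and the picture viewer there is one more tool, called after "Call:" as name(argument=value, ...) on one line, values as JSON. apply_moves: Moves the arm, as the interface text tells. Its arguments: {"type":"object","properties":{"targets":{"type":"array","items":{"type":"object","properties":{"dp":{"type":"array","items":{"type":"number"}},"yaw":{"type":"number"}}}},"grip":{"type":"number"},"squeeze":{"type":"number"}},"required":["targets"]}

```bash
mkdir -p pics; ls
python3 - <<'E'
from plant import get_state,cams,r
import cv2,numpy as np
print(get_state())
for n in ("scene","top"):
    c=cams.capture(n); np.savez(n+"0.npz",**c)
    cv2.imwrite(f"pics/{n}0.png",c["image"][:,:,::-1]); print(n,c["fx"],c["cx"],c["cy"],c["R"],c["t"])
E
```

```text
pics
{'time_s': 0.0, 'joints': array([-5.87798170e+01,  2.05893486e+01,  6.33012242e-01, -2.08997919e-02,
       -7.01363211e+01, -1.65071398e+01]), 'qd': array([ 0.02666545,  0.05910612,  0.05230088,  0.05682865, -0.10912978,
        0.01748162]), 'joint_torque': array([ 3.51971694e-04, -5.82717919e+01,  2.93067473e+01,  6.99775279e+00,
        6.99288736e-03, -1.31287738e-04]), 'tcp_pos': array([ 0.17129689, -0.65242013,  0.24763798]), 'eef_rot': array([ 1.79905579e+02, -7.49238869e-03, -1.65294068e+02]), 'contact_force': array([ 0.23460609, -0.24119289, -1.19481008]), 'moment': array([-0.03512644, -0.04790122,  0.00306   ]), 'gripper_force': 0.0, 'gripper_width': 0.08758329798183359}
scene 368.84108256579617 316.9553638135292 202.3862615523794 [[ 3.68083882e-01  9.29792534e-01 -3.16062613e-04]
 [ 6.26702034e-01 -2.48348272e-01 -7.38625546e-01]
 [-6.86847012e-01  2.71678081e-01 -6.74115868e-01]] [-0.20818869 -0.2769589   1.32261717]
top 518.2789547579189 323.2933898312496 197.71857434383924 [[-0.00939504 -0.9999166  -0.00886135]
 [-0.99429147  0.01028335 -0.10620138]
 [ 0.10628364  0.007813   -0.99430516]] [0.02387651 0.52536204 1.6364833 ]
```

View pics/top0.png

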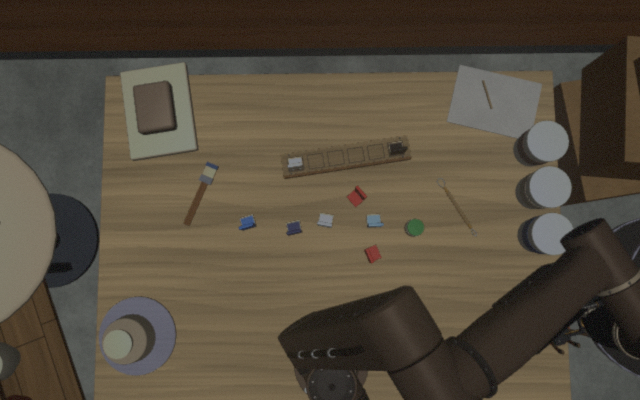

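View pics/scene0.png

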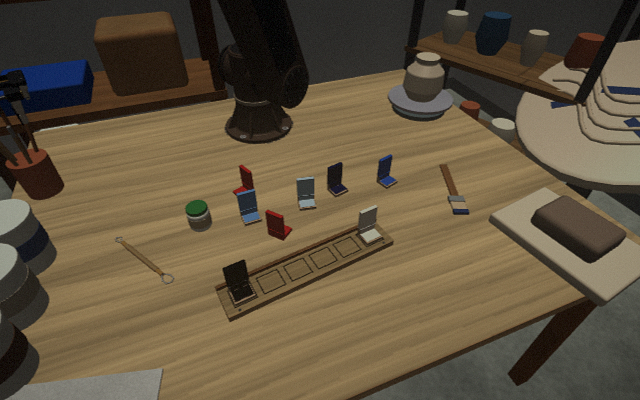

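The top view shows the cobalt tile at (248,223), navy at (294,228), palest at (326,220) and light-mid at (374,220). The red decoys are at (357,197) and (373,254), and the jar is at (415,228). The board runs from the white tile (295,162) to the dark tile (399,149), so white is at the +y end. The scene view confirms the toes face away from the robot.

```bash
cat > h.py <<'E'
import numpy as np,cv2
def cloud(c,R=None,t=None):
    R=c["R"] if R is None else R; t=c["t"] if t is None else t
    v,u=np.mgrid[0:400,0:640]; z=c["range_z"]
    P=np.stack([(u-c["cx"])/c["fx"]*z,(v-c["cy"])/c["fy"]*z,z],-1)
    return (P-t)@R   # world
def rect(P):  # min-area rect of xy pts: centre, sizes, long-axis yaw deg
    (c,(w,h),a)=cv2.minAreaRect((P[:,:2]*1000).astype(np.float32))
    if w<h: w,h,a=h,w,a+90
    return np.round(c,1),round(w,1),round(h,1),round((a+90)%180-90,1)
E
python3 - <<'E'
import numpy as np,cv2
from h import *
T=np.load("top0.npz");W=cloud(T);ok=T["range_z"]>0
print("table z",np.median(W[290:300,200:260,2]))
box={"t3":(236,212,262,236),"t4":(282,217,307,240),"t1":(314,208,338,232),"t2":(362,208,386,232),"red1":(345,183,370,210),"red2":(362,242,386,266),"jar":(403,216,427,240),"white":(285,152,307,174),"dark":(387,139,411,160)}
for n,(a,b,c,d) in box.items():
    P=W[b:d,a:c][ok[b:d,a:c]]
    o=0.018 if n in("white","dark") else 0
    top=P[P[:,2]>0.045+o]; al=P[(P[:,2]>0.006+o)]
    print(n,"N",len(top),"ztop %.3f"%np.percentile(P[:,2],97),"top",rect(top),"all",rect(al))
P=W[130:182,270:420].reshape(-1,3); P=P[(P[:,2]>0.012)&(P[:,2]<0.024)]
print("board",len(P),rect(P),np.median(P[:,2]))
S=np.load("scene0.npz");Ws=cloud(S)
for n,(a,b,c,d) in {"t1":(295,172,318,212),"t2":(234,186,264,226),"t4":(324,160,350,197),"t3":(373,152,400,190),"white":(354,203,386,246),"dark":(218,257,258,303)}.items():
    P=Ws[b:d,a:c].reshape(-1,3); o=0.018 if n in("white","dark") else 0
    w=P[(P[:,2]>0.025+o)&(P[:,2]<.12)]; print(n,"scene wall",len(w),"zmax %.3f"%np.percentile(w[:,2],97),rect(w))
    f=P[(P[:,2]>0.004+o)]; print("   all",rect(f))
P=Ws[225:320,215:396].reshape(-1,3); P=P[(P[:,2]>0.013)&(P[:,2]<0.023)];print("board s",rect(P))
E
```

```text
table z 0.00043544637977956503
t3 N 68 ztop 0.081 top (array([436.1, 259.5]), 46.3, 10.9, -74.0) all (array([446. , 263.2]), 77.4, 74.1, -89.6)
t4 N 57 ztop 0.081 top (array([416.7, 111.7]), 47.1, 9.9, -77.3) all (array([430.4, 114.4]), 77.8, 71.0, 90.0)
t1 N 55 ztop 0.082 top (array([440. ,  16.4]), 44.7, 10.3, 78.5) all (array([455.2,  12.4]), 74.6, 71.3, 89.5)
t2 N 58 ztop 0.083 top (array([ 435.8, -142.8]), 45.5, 9.2, -88.8) all (array([ 458.3, -146.4]), 74.0, 68.0, -10.9)
red1 N 68 ztop 0.081 top (array([538.7, -99.2]), 46.2, 11.0, 39.7) all (array([531.3, -87.3]), 84.6, 75.2, -3.8)
red2 N 61 ztop 0.081 top (array([ 340.9, -121.8]), 46.3, 10.4, 22.7) all (array([ 347.6, -139. ]), 76.2, 71.4, -86.4)
jar N 244 ztop 0.072 top (array([ 427.1, -266.7]), 51.4, 49.9, -89.5) all (array([ 428.2, -273.1]), 74.2, 71.0, -0.6)
white N 76 ztop 0.101 top (array([622.5, 106.1]), 46.7, 11.5, -81.1) all (array([639.6, 106.1]), 67.0, 65.1, -0.4)
dark N 79 ztop 0.100 top (array([ 669.8, -220.1]), 47.9, 11.2, -82.1) all (array([ 681.8, -225.3]), 74.0, 68.4, -88.3)
board 2167 (array([677.2, -36.3]), 453.2, 143.6, -79.3) 0.018361016953736698
t1 scene wall 309 zmax 0.081 (array([441.8,  13.8]), 46.1, 14.3, 78.2)
   all (array([799.6, -96.9]), 767.5, 48.8, -17.3)
t2 scene wall 353 zmax 0.081 (array([ 407.6, -127.7]), 98.9, 42.9, -28.8)
   all (array([ 741.2, -170.8]), 842.7, 54.1, -5.0)
t4 scene wall 261 zmax 0.080 (array([417.6, 110.1]), 47.0, 12.9, -79.1)
   all (array([788.1, -41.4]), 833.6, 58.3, -23.5)
t3 scene wall 225 zmax 0.081 (array([436.1, 257.8]), 48.9, 12.2, -71.8)
   all (array([783.2,  11.2]), 895.4, 59.7, -37.0)
white scene wall 336 zmax 0.099 (array([622.3, 104.8]), 48.2, 12.7, -81.6)
   all (array([883.3, -38.3]), 672.9, 67.1, -29.8)
dark scene wall 482 zmax 0.099 (array([ 669.7, -221.3]), 46.9, 13.0, -82.7)
   all (array([ 893.3, -246.5]), 524.0, 87.1, -6.9)
board s (array([610.3, -63.1]), 420.2, 186.7, -81.7)
```

White-to-dark wall distance is 329.6 mm (330 expected), and the walls measure 46×~10 mm at 0.08 m high, so the measurements hold. Board yaw is 8.3°. I'll take tile_2 first, since it's nearest the gripper.

Call:
apply_moves(targets=[{"dp": [0.02,0.038,-0.003],"yaw": 6},{"dp": [0.04,0.076,-0.007],"yaw": 12},{"dp": [0.055,0.11,-0.01],"yaw": 18},{"dp": [0.075,0.145,-0.014],"yaw": 24},{"dp": [0.095,0.18,-0.018],"yaw": 30},{"dp": [0.112,0.215,-0.021],"yaw": 36},{"dp": [0.13,0.25,-0.025],"yaw": 42},{"dp": [0.148,0.285,-0.028],"yaw": 48},{"dp": [0.166,0.32,-0.031],"yaw": 54},{"dp": [0.184,0.355,-0.035],"yaw": 60},{"dp": [0.202,0.39,-0.038],"yaw": 66},{"dp": [0.22,0.425,-0.042],"yaw": 71},{"dp": [0.238,0.46,-0.046],"yaw": 76.5},{"dp": [0.255,0.492,-0.05],"yaw": 76.5},{"dp": [0.265,0.51,-0.05],"yaw": 76.5},{"dp": [0.265,0.51,-0.05],"yaw": 76.5},{"dp": [0.265,0.51,-0.05],"yaw": 76.5},{"dp": [0.265,0.51,-0.05],"yaw": 76.5}], grip=0.0)

```text
time_s: 1.6
tcp_pos: [0.4361, -0.1429, 0.1983]
eef_rot: [180.0, 0.0, -88.8]
contact_force: [-0.5, 0.2, 0.2]
gripper_width: 0.0438
gripper_force: 0.0
```

```bash
cat >> h.py <<'E'
from scipy.spatial.transform import Rotation as Ro
def wrist(name=None):
    from plant import get_state,cams
    s=get_state(); c=cams.capture("wrist"); T=np.eye(4)
    T[:3,:3]=Ro.from_euler("xyz",s["eef_rot"],degrees=True).as_matrix(); T[:3,3]=s["tcp_pos"]
    M=np.linalg.inv(T@c["T_tool_cam"]); W=cloud(c,M[:3,:3],M[:3,3])
    if name: cv2.imwrite(f"pics/{name}.png",c["image"][:,:,::-1])
    c["M"]=M; return s,c,W
E
python3 - <<'E'
from h import *
s,c,W=wrist("w1"); print(s["tcp_pos"],s["eef_rot"],c["fx"]); print(np.round(c["T_tool_cam"],3))
ok=c["range_z"]>0
m=ok&(np.abs(W[...,0]-.436)<.04)&(np.abs(W[...,1]+.143)<.04)
p=W[m&(W[...,2]>.04)&(W[...,2]<.1)]; print(len(p),p[:,2].max() if len(p) else 0, rect(p) if len(p) else 0)
E
```

```text
[ 0.43607156 -0.14285075  0.19833807] [ 1.79960890e+02  2.02708627e-03 -8.87581669e+01] 291.0149935321258
[[-0.    -0.96  -0.281  0.077]
 [ 1.    -0.    -0.001 -0.   ]
 [ 0.001 -0.281  0.96  -0.136]
 [ 0.     0.     0.     1.   ]]
604 0.08128905213290234 (array([ 435.8, -144.3]), 46.6, 9.9, -88.5)
```

View pics/w1.png

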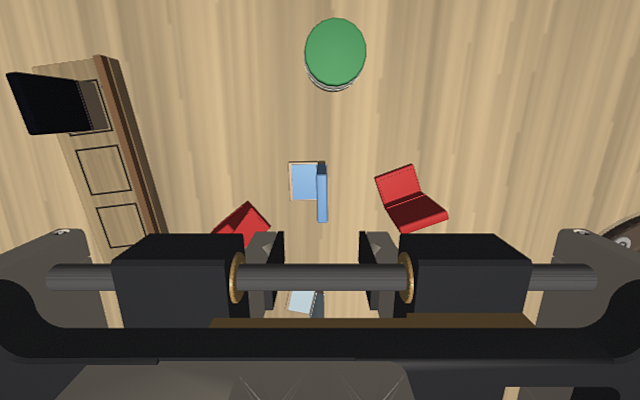

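The wrist view shows the light-mid tile at (308,190) between the jaw lines. Its wall is at (435.8,-144.3) with yaw ~1.3°, which agrees with the top view. Descend, grip and lift.

Call:
apply_moves(targets=[{"dp": [0,-0.001,-0.03],"yaw": 0},{"dp": [0,-0.001,-0.06],"yaw": 0},{"dp": [0,-0.001,-0.085],"yaw": 0},{"dp": [0,-0.001,-0.105],"yaw": 0},{"dp": [0,-0.001,-0.12],"yaw": 0},{"dp": [0,-0.001,-0.13],"yaw": 0},{"dp": [0,-0.001,-0.13],"yaw": 0},{"dp": [0,-0.001,-0.13],"yaw": 0}])

```text
time_s: 2.32
tcp_pos: [0.4358, -0.1447, 0.0684]
eef_rot: [179.9, -0.0, -88.9]
contact_force: [-0.0, -0.4, -0.3]
gripper_width: 0.0437
gripper_force: 0.0
```

Call:
apply_moves(targets=[{"dp": [0,0,0],"yaw": 0},{"dp": [0,0,0],"yaw": 0},{"dp": [0,0,0],"yaw": 0},{"dp": [0,0,0],"yaw": 0},{"dp": [0,0,0],"yaw": 0},{"dp": [0,0,0],"yaw": 0},{"dp": [0,0,0],"yaw": 0},{"dp": [0,0,0],"yaw": 0}], grip=1, squeeze=15)

```text
time_s: 2.98
tcp_pos: [0.4365, -0.1438, 0.0688]
eef_rot: [-180.0, -0.0, -88.8]
contact_force: [-1.4, 1.5, 4.2]
gripper_width: 0.0091
gripper_force: 15.0
```

Call:
apply_moves(targets=[{"dp": [0,0,0.01],"yaw": 0},{"dp": [0,0,0.03],"yaw": 0},{"dp": [0,0,0.055],"yaw": 0},{"dp": [0,0,0.085],"yaw": 0},{"dp": [0.01,0.006,0.11],"yaw": 0},{"dp": [0.03,0.017,0.12],"yaw": 1},{"dp": [0.055,0.032,0.12],"yaw": 2},{"dp": [0.08,0.046,0.12],"yaw": 3},{"dp": [0.105,0.061,0.12],"yaw": 4},{"dp": [0.13,0.075,0.12],"yaw": 5},{"dp": [0.155,0.09,0.12],"yaw": 6},{"dp": [0.18,0.104,0.12],"yaw": 7},{"dp": [0.195,0.113,0.12],"yaw": 7.1},{"dp": [0.2055,0.119,0.12],"yaw": 7.1},{"dp": [0.2055,0.119,0.12],"yaw": 7.1},{"dp": [0.2055,0.119,0.12],"yaw": 7.1}])

```text
time_s: 4.32
tcp_pos: [0.6414, -0.0248, 0.1877]
eef_rot: [179.9, 0.0, -81.7]
contact_force: [0.0, -0.4, -1.6]
gripper_width: 0.0089
gripper_force: 15.0
```

Run:
```python
from h import *
s,c,W=wrist("w2"); print(s["tcp_pos"],s["eef_rot"],s["gripper_width"])
t=s["tcp_pos"]
m=(c["range_z"]>0)&(np.abs(W[...,0]-t[0])<.06)&(np.abs(W[...,1]-t[1])<.05)&(W[...,2]>.1)&(W[...,2]<t[2]-.025)
p=W[m]; print(len(p),np.round([p.min(0),p.max(0)],4))
```

```text
[ 0.64143766 -0.02479503  0.18766816] [ 1.79899480e+02  1.27089078e-03 -8.16852928e+01] 0.008937047014644347
2089 [[ 0.638  -0.0486  0.12  ]
 [ 0.6815 -0.0126  0.1627]]
```

View pics/w2.png

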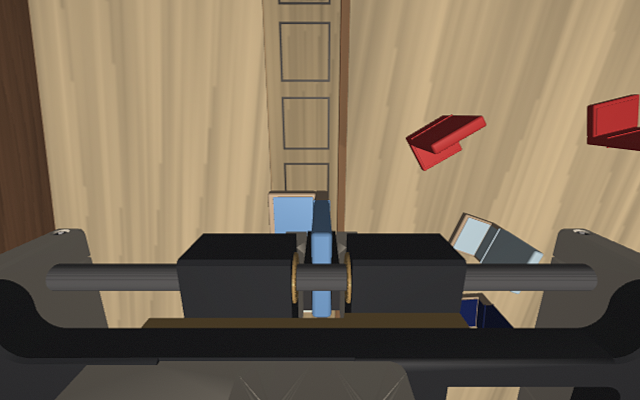

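The tile hangs straight and aligned with the board at (300,225). Outlines p3 and p4 are visible centred near (305,123) and (305,51), so I'll check those against the targets derived from the end tiles.

Run:
```python
from h import *
s,c,W=wrist()
M=c["M"];R,t=M[:3,:3],M[:3,3]
def ray(u,v,z):
    d=R.T@np.array([(u-c["cx"])/c["fx"],(v-c["cy"])/c["fy"],1]);o=-R.T@t
    return (o+d*(z-o[2])/d[2])*1000
g=cv2.cvtColor(c["image"],cv2.COLOR_RGB2GRAY)
for n,b,e in (("p3",(274,88,336,156),(667.1,-87.8)),("p4",(272,14,336,86),(676.6,-153.))):
    x0,y0,x1,y1=b; sub=g[y0:y1,x0:x1]
    bw=(sub<cv2.medianBlur(sub,31)*0.75).astype(np.uint8)
    k,l,st,ce=cv2.connectedComponentsWithStats(bw)
    for i in range(1,k):
        if st[i,4]>60:
            ys,xs=np.where(l==i); p=np.array([ray(x+x0,y+y0,.018) for x,y in zip(xs,ys)])
            print(n,st[i],rect(p/1000),"expected",e)
```

```text
p3 [  7   9  48  53 355] (array([666.8, -88. ]), 51.3, 47.4, -81.7) expected (667.1, -87.8)
p4 [  6   8  52  60 438] (array([ 676.1, -153.4]), 51.2, 47.7, -81.7) expected (676.6, -153.0)
```

The outlines match within 0.5 mm. Lower gently.

Call:
apply_moves(targets=[{"dp": [0,0,-0.015],"yaw": 0},{"dp": [0,0,-0.035],"yaw": 0},{"dp": [0,0,-0.055],"yaw": 0},{"dp": [0,0,-0.072],"yaw": 0},{"dp": [0,0,-0.085],"yaw": 0},{"dp": [0,0,-0.092],"yaw": 0},{"dp": [0,0,-0.095],"yaw": 0},{"dp": [0,0,-0.097],"yaw": 0},{"dp": [0,0,-0.099],"yaw": 0},{"dp": [0,0,-0.1],"yaw": 0},{"dp": [0,0,-0.1005],"yaw": 0},{"dp": [0,0,-0.1005],"yaw": 0},{"dp": [0,0,-0.1005],"yaw": 0}])

```text
time_s: 5.5
tcp_pos: [0.6421, -0.0248, 0.0885]
eef_rot: [-180.0, 0.0, -81.7]
contact_force: [-0.1, 0.4, -0.5]
gripper_width: 0.0087
gripper_force: 15.0
```

Call:
apply_moves(targets=[{"dp": [0,0,-0.0005],"yaw": 0},{"dp": [0,0,-0.001],"yaw": 0},{"dp": [0,0,-0.0015],"yaw": 0},{"dp": [0,0,-0.0015],"yaw": 0},{"dp": [0,0,-0.0015],"yaw": 0}])

```text
time_s: 5.92
tcp_pos: [0.642, -0.0248, 0.0868]
eef_rot: [-180.0, -0.0, -81.7]
contact_force: [-0.9, 1.1, 3.0]
gripper_width: 0.0086
gripper_force: 15.0
```

Call:
apply_moves(targets=[{"dp": [0,0,0],"yaw": 0},{"dp": [0,0,0],"yaw": 0},{"dp": [0,0,0],"yaw": 0},{"dp": [0,0,0],"yaw": 0},{"dp": [0,0,0],"yaw": 0},{"dp": [0,0,0.02],"yaw": 0},{"dp": [0,0,0.05],"yaw": 0},{"dp": [0,0,0.085],"yaw": 0}], grip=0.0)

```text
time_s: 6.58
tcp_pos: [0.6406, -0.0251, 0.1705]
eef_rot: [179.8, -0.0, -81.7]
contact_force: [1.8, 0.2, 0.1]
gripper_width: 0.0435
gripper_force: 0.0
```

Call:
apply_moves(targets=[{"dp": [-0.01,0.002,0.02],"yaw": -2},{"dp": [-0.035,0.007,0.025],"yaw": -5},{"dp": [-0.06,0.012,0.025],"yaw": -8},{"dp": [-0.09,0.018,0.025],"yaw": -11},{"dp": [-0.12,0.024,0.025],"yaw": -14},{"dp": [-0.15,0.03,0.025],"yaw": -17},{"dp": [-0.175,0.035,0.02],"yaw": -20},{"dp": [-0.19,0.038,0.015],"yaw": -20},{"dp": [-0.201,0.04,0.01],"yaw": -20},{"dp": [-0.201,0.04,0.01],"yaw": -20},{"dp": [-0.201,0.04,0.01],"yaw": -20}])

```text
time_s: 7.5
tcp_pos: [0.4409, 0.0153, 0.182]
eef_rot: [-180.0, 0.0, -101.6]
contact_force: [-0.1, 0.2, 0.6]
gripper_width: 0.0439
gripper_force: 0.0
```

```bash
cat >> h.py <<'E'
def tile(W,ok,x,y,lo=.035,hi=.09):
    m=ok&(np.hypot(W[...,0]-x,W[...,1]-y)<.032)&(W[...,2]>lo)&(W[...,2]<hi)
    p=W[m]; return len(p),rect(p),round(p[:,2].max(),4)
E
python3 - <<'E'
from h import *
s,c,W=wrist("w3"); print(s["tcp_pos"],s["eef_rot"],s["gripper_width"]); ok=c["range_z"]>0
print(tile(W,ok,.441,.0151))
from plant import cams
T=cams.capture("top"); Wt=cloud(T); print("placed t2",tile(Wt,T["range_z"]>0,.642,-.025,.05,.11))
E
```

```text
[0.44090143 0.01525949 0.18200404] [-1.79954655e+02  2.17083894e-02 -1.01626282e+02] 0.04389073755974952
(682, (array([438.4,  14.9]), 46.2, 9.7, 78.7), np.float64(0.082))
placed t2 (79, (array([643., -25.]), 44.2, 11.8, -81.3), np.float64(0.1055))
```

Call:
apply_moves(targets=[{"dp": [-0.001,0,-0.025],"yaw": 0},{"dp": [-0.0015,0,-0.055],"yaw": 0},{"dp": [-0.0015,0,-0.08],"yaw": 0},{"dp": [-0.0015,0,-0.1],"yaw": 0},{"dp": [-0.0015,0,-0.111],"yaw": 0},{"dp": [-0.0015,0,-0.114],"yaw": 0},{"dp": [-0.0015,0,-0.114],"yaw": 0}])

```text
time_s: 8.18
tcp_pos: [0.4397, 0.0149, 0.0668]
eef_rot: [179.9, -0.1, -101.7]
contact_force: [-0.2, -0.6, 0.4]
gripper_width: 0.044
gripper_force: 0.0
```

Call:
apply_moves(targets=[{"dp": [0,0,0],"yaw": 0},{"dp": [0,0,0],"yaw": 0},{"dp": [0,0,0],"yaw": 0},{"dp": [0,0,0],"yaw": 0},{"dp": [0,0,0],"yaw": 0},{"dp": [0,0,0],"yaw": 0},{"dp": [0,0,0],"yaw": 0},{"dp": [0,0,0],"yaw": 0}], grip=1)

```text
time_s: 8.85
tcp_pos: [0.4395, 0.0152, 0.0679]
eef_rot: [-180.0, 0.0, -101.7]
contact_force: [-2.1, -0.2, 6.7]
gripper_width: 0.0091
gripper_force: 15.0
```

Call:
apply_moves(targets=[{"dp": [0,0,0.01],"yaw": 0},{"dp": [0,0,0.03],"yaw": 0},{"dp": [0,0,0.055],"yaw": 0},{"dp": [0,0,0.085],"yaw": 0},{"dp": [0.01,0.001,0.11],"yaw": 2},{"dp": [0.03,0.004,0.12],"yaw": 5},{"dp": [0.055,0.007,0.12],"yaw": 8},{"dp": [0.08,0.01,0.12],"yaw": 11},{"dp": [0.105,0.013,0.12],"yaw": 14},{"dp": [0.13,0.017,0.12],"yaw": 17},{"dp": [0.155,0.02,0.12],"yaw": 20},{"dp": [0.175,0.023,0.12],"yaw": 20},{"dp": [0.187,0.025,0.12],"yaw": 20},{"dp": [0.1925,0.025,0.12],"yaw": 20},{"dp": [0.1925,0.025,0.12],"yaw": 20},{"dp": [0.1925,0.025,0.12],"yaw": 20}])

```text
time_s: 10.18
tcp_pos: [0.6312, 0.04, 0.1869]
eef_rot: [179.9, 0.0, -81.7]
contact_force: [-0.6, 0.5, -1.4]
gripper_width: 0.009
gripper_force: 15.0
```

Call:
apply_moves(targets=[{"dp": [0,0,-0.015],"yaw": 0},{"dp": [0,0,-0.035],"yaw": 0},{"dp": [0,0,-0.055],"yaw": 0},{"dp": [0,0,-0.072],"yaw": 0},{"dp": [0,0,-0.085],"yaw": 0},{"dp": [0,0,-0.092],"yaw": 0},{"dp": [0,0,-0.095],"yaw": 0},{"dp": [0,0,-0.097],"yaw": 0},{"dp": [0,0,-0.099],"yaw": 0},{"dp": [0,0,-0.1],"yaw": 0},{"dp": [0,0,-0.1005],"yaw": 0},{"dp": [0,0,-0.1005],"yaw": 0},{"dp": [0,0,-0.1005],"yaw": 0}])

```text
time_s: 11.27
tcp_pos: [0.6321, 0.0402, 0.0875]
eef_rot: [-180.0, 0.0, -81.7]
contact_force: [0.8, -0.0, -0.7]
gripper_width: 0.0087
gripper_force: 15.0
```

Call:
apply_moves(targets=[{"dp": [0,0,-0.0005],"yaw": 0},{"dp": [0,0,-0.001],"yaw": 0},{"dp": [0,0,-0.0015],"yaw": 0},{"dp": [0,0,-0.0015],"yaw": 0},{"dp": [0,0,-0.0015],"yaw": 0}])

```text
time_s: 11.68
tcp_pos: [0.632, 0.0402, 0.086]
eef_rot: [-180.0, -0.0, -81.7]
contact_force: [-1.5, 0.0, 4.2]
gripper_width: 0.0091
gripper_force: 15.0
```

Call:
apply_moves(targets=[{"dp": [0,0,0],"yaw": 0},{"dp": [0,0,0],"yaw": 0},{"dp": [0,0,0],"yaw": 0},{"dp": [0,0,0],"yaw": 0},{"dp": [0,0,0],"yaw": 0},{"dp": [0,0,0.02],"yaw": 0},{"dp": [0,0,0.05],"yaw": 0},{"dp": [0,0,0.085],"yaw": 0}], grip=0.0)

```text
time_s: 12.35
tcp_pos: [0.6307, 0.0398, 0.1695]
eef_rot: [179.8, -0.0, -81.7]
contact_force: [0.8, 0.1, -0.6]
gripper_width: 0.0437
gripper_force: 0.0
```

Call:
apply_moves(targets=[{"dp": [-0.01,0.003,0.02],"yaw": 0},{"dp": [-0.035,0.012,0.025],"yaw": 1},{"dp": [-0.065,0.022,0.025],"yaw": 2},{"dp": [-0.095,0.032,0.025],"yaw": 3},{"dp": [-0.125,0.041,0.025],"yaw": 3.5},{"dp": [-0.155,0.051,0.025],"yaw": 3.5},{"dp": [-0.185,0.061,0.02],"yaw": 3.5},{"dp": [-0.205,0.068,0.015],"yaw": 3.5},{"dp": [-0.215,0.071,0.01],"yaw": 3.5},{"dp": [-0.215,0.071,0.01],"yaw": 3.5},{"dp": [-0.215,0.071,0.01],"yaw": 3.5}])

```text
time_s: 13.27
tcp_pos: [0.4172, 0.1115, 0.1809]
eef_rot: [-180.0, 0.0, -78.1]
contact_force: [-0.1, -0.2, 0.1]
gripper_width: 0.0439
gripper_force: 0.0
```

Run:
```python
from h import *
s,c,W=wrist("w4"); print(s["tcp_pos"],s["eef_rot"],s["gripper_width"]); ok=c["range_z"]>0
print(tile(W,ok,.417,.111))
from plant import cams
T=cams.capture("top"); Wt=cloud(T); print("placed t1",tile(Wt,T["range_z"]>0,.632,.040,.05,.11))
```

```text
[0.41719842 0.11149583 0.1808775 ] [-1.79954863e+02  6.47750537e-03 -7.80979546e+01] 0.04388685392647898
(695, (array([415.7, 110.7]), 46.4, 10.0, -77.3), np.float64(0.0816))
placed t1 (87, (array([632.1,  40.2]), 46.0, 11.3, -83.1), np.float64(0.1062))
```

Call:
apply_moves(targets=[{"dp": [-0.001,0,-0.025],"yaw": 0.5},{"dp": [-0.001,0,-0.055],"yaw": 0.5},{"dp": [-0.001,0,-0.08],"yaw": 0.5},{"dp": [-0.001,0,-0.1],"yaw": 0.5},{"dp": [-0.001,0,-0.11],"yaw": 0.5},{"dp": [-0.001,0,-0.113],"yaw": 0.5},{"dp": [-0.001,0,-0.113],"yaw": 0.5}])

```text
time_s: 13.95
tcp_pos: [0.4163, 0.1107, 0.0667]
eef_rot: [179.9, -0.1, -77.7]
contact_force: [0.6, -0.4, -0.5]
gripper_width: 0.0437
gripper_force: 0.0
```

Call:
apply_moves(targets=[{"dp": [0,0,0],"yaw": 0},{"dp": [0,0,0],"yaw": 0},{"dp": [0,0,0],"yaw": 0},{"dp": [0,0,0],"yaw": 0},{"dp": [0,0,0],"yaw": 0},{"dp": [0,0,0],"yaw": 0},{"dp": [0,0,0],"yaw": 0},{"dp": [0,0,0],"yaw": 0}], grip=1)

```text
time_s: 14.62
tcp_pos: [0.416, 0.1113, 0.0679]
eef_rot: [-180.0, 0.0, -77.7]
contact_force: [-2.4, -0.3, 5.3]
gripper_width: 0.0085
gripper_force: 15.0
```

Call:
apply_moves(targets=[{"dp": [0,0,0.01],"yaw": 0},{"dp": [0,0,0.03],"yaw": 0},{"dp": [0,0,0.06],"yaw": 0},{"dp": [0.003,-0.003,0.09],"yaw": 0},{"dp": [0.012,-0.013,0.115],"yaw": 0},{"dp": [0.03,-0.033,0.12],"yaw": -1},{"dp": [0.05,-0.055,0.12],"yaw": -1},{"dp": [0.07,-0.077,0.12],"yaw": -2},{"dp": [0.09,-0.099,0.12],"yaw": -2},{"dp": [0.11,-0.121,0.12],"yaw": -3},{"dp": [0.13,-0.142,0.12],"yaw": -3},{"dp": [0.15,-0.164,0.12],"yaw": -4},{"dp": [0.17,-0.186,0.12],"yaw": -4},{"dp": [0.19,-0.208,0.12],"yaw": -4},{"dp": [0.21,-0.23,0.12],"yaw": -4},{"dp": [0.228,-0.249,0.12],"yaw": -4},{"dp": [0.24,-0.262,0.12],"yaw": -4},{"dp": [0.244,-0.2665,0.12],"yaw": -4},{"dp": [0.244,-0.2665,0.12],"yaw": -4},{"dp": [0.244,-0.2665,0.12],"yaw": -4}])

```text
time_s: 16.28
tcp_pos: [0.6592, -0.1552, 0.1867]
eef_rot: [179.9, 0.0, -81.7]
contact_force: [0.5, -0.0, -0.7]
gripper_width: 0.009
gripper_force: 15.0
```

Call:
apply_moves(targets=[{"dp": [0,0,-0.015],"yaw": 0},{"dp": [0,0,-0.035],"yaw": 0},{"dp": [0,0,-0.055],"yaw": 0},{"dp": [0,0,-0.072],"yaw": 0},{"dp": [0,0,-0.085],"yaw": 0},{"dp": [0,0,-0.092],"yaw": 0},{"dp": [0,0,-0.095],"yaw": 0},{"dp": [0,0,-0.097],"yaw": 0},{"dp": [0,0,-0.099],"yaw": 0},{"dp": [0,0,-0.1],"yaw": 0},{"dp": [0,0,-0.1005],"yaw": 0},{"dp": [0,0,-0.1005],"yaw": 0},{"dp": [0,0,-0.1005],"yaw": 0}])

```text
time_s: 17.37
tcp_pos: [0.66, -0.1554, 0.0874]
eef_rot: [-180.0, -0.0, -81.7]
contact_force: [-0.2, -0.6, -0.6]
gripper_width: 0.0087
gripper_force: 15.0
```

Call:
apply_moves(targets=[{"dp": [0,0,-0.0005],"yaw": 0},{"dp": [0,0,-0.001],"yaw": 0},{"dp": [0,0,-0.0015],"yaw": 0},{"dp": [0,0,-0.0015],"yaw": 0},{"dp": [0,0,-0.0015],"yaw": 0}])

```text
time_s: 17.78
tcp_pos: [0.66, -0.1554, 0.086]
eef_rot: [-180.0, -0.0, -81.7]
contact_force: [-1.6, 0.1, 3.6]
gripper_width: 0.0089
gripper_force: 15.0
```

Call:
apply_moves(targets=[{"dp": [0,0,0],"yaw": 0},{"dp": [0,0,0],"yaw": 0},{"dp": [0,0,0],"yaw": 0},{"dp": [0,0,0],"yaw": 0},{"dp": [0,0,0],"yaw": 0},{"dp": [0,0,0.02],"yaw": 0},{"dp": [0,0,0.05],"yaw": 0},{"dp": [0,0,0.085],"yaw": 0}], grip=0.0)

```text
time_s: 18.45
tcp_pos: [0.6586, -0.1553, 0.1693]
eef_rot: [179.7, 0.0, -81.7]
contact_force: [1.2, 0.1, 0.3]
gripper_width: 0.0438
gripper_force: 0.0
```

Call:
apply_moves(targets=[{"dp": [-0.006,0.011,0.02],"yaw": 0},{"dp": [-0.02,0.037,0.025],"yaw": 1},{"dp": [-0.036,0.067,0.025],"yaw": 2},{"dp": [-0.052,0.096,0.025],"yaw": 3},{"dp": [-0.068,0.126,0.025],"yaw": 4},{"dp": [-0.084,0.155,0.025],"yaw": 5},{"dp": [-0.1,0.185,0.025],"yaw": 6},{"dp": [-0.116,0.214,0.025],"yaw": 7},{"dp": [-0.132,0.244,0.025],"yaw": 8},{"dp": [-0.148,0.274,0.025],"yaw": 8.7},{"dp": [-0.164,0.303,0.025],"yaw": 8.7},{"dp": [-0.18,0.333,0.025],"yaw": 8.7},{"dp": [-0.196,0.362,0.02],"yaw": 8.7},{"dp": [-0.21,0.388,0.015],"yaw": 8.7},{"dp": [-0.22,0.407,0.01],"yaw": 8.7},{"dp": [-0.224,0.414,0.01],"yaw": 8.7},{"dp": [-0.224,0.414,0.01],"yaw": 8.7},{"dp": [-0.224,0.414,0.01],"yaw": 8.7}])

```text
time_s: 19.95
tcp_pos: [0.4359, 0.2587, 0.1807]
eef_rot: [-180.0, -0.0, -72.9]
contact_force: [0.3, -0.7, -0.9]
gripper_width: 0.0438
gripper_force: 0.0
```

Run:
```python
from h import *
s,c,W=wrist("w5"); print(s["tcp_pos"],s["eef_rot"],s["gripper_width"]); ok=c["range_z"]>0
print(tile(W,ok,.436,.2585))
from plant import cams
T=cams.capture("top"); Wt=cloud(T); print("placed t4",tile(Wt,T["range_z"]>0,.660,-.155,.05,.11))
```

```text
[0.435884   0.25873803 0.18070932] [-1.79997183e+02 -7.68194557e-03 -7.29157274e+01] 0.04378588338464801
(718, (array([434.7, 258.6]), 46.5, 9.8, -72.5), np.float64(0.0822))
placed t4 (88, (array([ 660.2, -154.6]), 46.9, 11.1, -80.0), np.float64(0.1074))
```

Call:
apply_moves(targets=[{"dp": [-0.0005,0,-0.025],"yaw": 0.3},{"dp": [-0.0005,0,-0.055],"yaw": 0.3},{"dp": [-0.0005,0,-0.08],"yaw": 0.3},{"dp": [-0.0005,0,-0.1],"yaw": 0.3},{"dp": [-0.0005,0,-0.11],"yaw": 0.3},{"dp": [-0.0005,0,-0.113],"yaw": 0.3},{"dp": [-0.0005,0,-0.113],"yaw": 0.3}])

```text
time_s: 20.63
tcp_pos: [0.4358, 0.258, 0.0674]
eef_rot: [180.0, -0.0, -72.7]
contact_force: [0.5, 0.6, 1.4]
gripper_width: 0.044
gripper_force: 0.0
```

Call:
apply_moves(targets=[{"dp": [0,0,0],"yaw": 0},{"dp": [0,0,0],"yaw": 0},{"dp": [0,0,0],"yaw": 0},{"dp": [0,0,0],"yaw": 0},{"dp": [0,0,0],"yaw": 0},{"dp": [0,0,0],"yaw": 0},{"dp": [0,0,0],"yaw": 0},{"dp": [0,0,0],"yaw": 0}], grip=1)

```text
time_s: 21.3
tcp_pos: [0.4354, 0.2588, 0.0678]
eef_rot: [-180.0, 0.0, -72.7]
contact_force: [-1.7, 0.9, 4.1]
gripper_width: 0.0088
gripper_force: 15.0
```

Call:
apply_moves(targets=[{"dp": [0,0,0.01],"yaw": 0},{"dp": [0,0,0.03],"yaw": 0},{"dp": [0,0,0.06],"yaw": 0},{"dp": [0.003,-0.004,0.09],"yaw": 0},{"dp": [0.011,-0.018,0.115],"yaw": -1},{"dp": [0.025,-0.04,0.13],"yaw": -2},{"dp": [0.043,-0.07,0.13],"yaw": -3},{"dp": [0.062,-0.1,0.13],"yaw": -4},{"dp": [0.08,-0.13,0.13],"yaw": -5},{"dp": [0.099,-0.16,0.13],"yaw": -6},{"dp": [0.117,-0.19,0.13],"yaw": -7},{"dp": [0.136,-0.22,0.13],"yaw": -8},{"dp": [0.154,-0.25,0.13],"yaw": -9},{"dp": [0.173,-0.28,0.13],"yaw": -9},{"dp": [0.19,-0.308,0.13],"yaw": -9},{"dp": [0.204,-0.33,0.125],"yaw": -9},{"dp": [0.212,-0.344,0.12],"yaw": -9},{"dp": [0.2155,-0.349,0.12],"yaw": -9},{"dp": [0.2155,-0.349,0.12],"yaw": -9},{"dp": [0.2155,-0.349,0.12],"yaw": -9}])

```text
time_s: 22.97
tcp_pos: [0.6505, -0.09, 0.1875]
eef_rot: [180.0, 0.0, -81.7]
contact_force: [0.2, -0.2, 0.3]
gripper_width: 0.009
gripper_force: 15.0
```

Call:
apply_moves(targets=[{"dp": [0,0,-0.015],"yaw": 0},{"dp": [0,0,-0.035],"yaw": 0},{"dp": [0,0,-0.055],"yaw": 0},{"dp": [0,0,-0.072],"yaw": 0},{"dp": [0,0,-0.085],"yaw": 0},{"dp": [0,0,-0.092],"yaw": 0},{"dp": [0,0,-0.095],"yaw": 0},{"dp": [0,0,-0.097],"yaw": 0},{"dp": [0,0,-0.099],"yaw": 0},{"dp": [0,0,-0.1],"yaw": 0},{"dp": [0,0,-0.1005],"yaw": 0},{"dp": [0,0,-0.1005],"yaw": 0},{"dp": [0,0,-0.1005],"yaw": 0}])

```text
time_s: 24.05
tcp_pos: [0.6511, -0.0904, 0.0875]
eef_rot: [-180.0, -0.0, -81.7]
contact_force: [-0.0, -0.2, -0.5]
gripper_width: 0.009
gripper_force: 15.0
```

Call:
apply_moves(targets=[{"dp": [0,0,-0.0005],"yaw": 0},{"dp": [0,0,-0.001],"yaw": 0},{"dp": [0,0,-0.0015],"yaw": 0},{"dp": [0,0,-0.0015],"yaw": 0},{"dp": [0,0,-0.0015],"yaw": 0}])

```text
time_s: 24.47
tcp_pos: [0.651, -0.0904, 0.0859]
eef_rot: [-180.0, -0.0, -81.7]
contact_force: [-2.6, 0.2, 2.2]
gripper_width: 0.0088
gripper_force: 15.0
```

Call:
apply_moves(targets=[{"dp": [0,0,0],"yaw": 0},{"dp": [0,0,0],"yaw": 0},{"dp": [0,0,0],"yaw": 0},{"dp": [0,0,0],"yaw": 0},{"dp": [0,0,0],"yaw": 0},{"dp": [0,0,0.02],"yaw": 0},{"dp": [0,0,0.05],"yaw": 0},{"dp": [0,0,0.085],"yaw": 0},{"dp": [-0.02,0,0.12],"yaw": 0},{"dp": [-0.06,0,0.14],"yaw": 0},{"dp": [-0.1,0,0.15],"yaw": 0},{"dp": [-0.14,0,0.15],"yaw": 0},{"dp": [-0.17,0,0.15],"yaw": 0},{"dp": [-0.18,0,0.15],"yaw": 0},{"dp": [-0.18,0,0.15],"yaw": 0},{"dp": [-0.18,0,0.15],"yaw": 0}], grip=0.0)

```text
time_s: 25.8
tcp_pos: [0.4713, -0.0903, 0.2364]
eef_rot: [-179.9, -0.0, -81.7]
contact_force: [0.5, -0.6, 0.3]
gripper_width: 0.0438
gripper_force: 0.0
```

Run:
```python
from h import *
from plant import cams
T=cams.capture("top"); Wt=cloud(T); ok=T["range_z"]>0
for n,x,y in (("white",.6224,.1055),("t1",.632,.040),("t2",.642,-.025),("t3",.651,-.090),("t4",.660,-.155),("dark",.6698,-.2207)): print(n,tile(Wt,ok,x,y,.06,.12))
c=cams.capture("scene"); cv2.imwrite("pics/end.png",c["image"][:,:,::-1])
```

```text
white (78, (array([622.6, 106.2]), 46.9, 12.0, -79.9), np.float64(0.1039))
t1 (74, (array([632.3,  40.2]), 46.1, 10.6, -82.2), np.float64(0.1072))
t2 (75, (array([641.8, -25.2]), 43.9, 11.2, -83.6), np.float64(0.1054))
t3 (77, (array([650.6, -89.4]), 46.7, 12.1, -82.8), np.float64(0.1083))
t4 (80, (array([ 660.1, -154.6]), 45.8, 11.2, -82.2), np.float64(0.1083))
dark (81, (array([ 669.6, -220.8]), 48.6, 11.7, -82.2), np.float64(0.1077))
```

View pics/end.png

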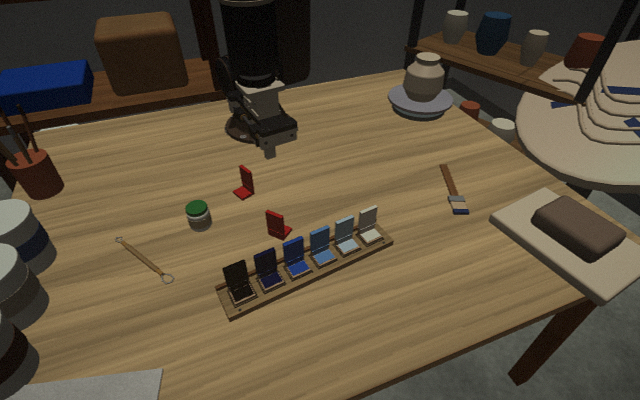

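The picture shows all six tiles upright on the board, from white (369,225) to dark (237,280) in the right shade order. The bystanders haven't moved.

```bash
python3 -c "
from plant import r
print(r.close_job())"
```

```text
the job is handed in; nothing more can be done
None
```

The job is handed in: all four tiles stand on their places, shading from white to near-black, each measured within about 1 mm of its place before hand-in; the hand-in call gave no verdict.

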